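# Serve the crispbread with the spatula

### The job

Take the spatula from its rest, slide its blade under the crispbread on the low wooden rack and lift the bread clear. Carry it to the taller steel stand, set it down gently, flat and centred across the two bars, then draw the blade out and lay the spatula down on the bare countertop, clear of everything. Do not touch the bread with the gripper, drop it, or disturb the other things.

Things in the scene. Friction and masses are not known exactly. Their poses are not given: they have to be found in the camera images.
- spatula: Turner, steel blade, wooden handle, 242 mm long, 150 g. Origin on the blade's top face where the bread's centre should lie; x to the blade tip, z up out of the blade. Blade flat, 54 mm wide, 2.5 mm thick, from x -60 to +40 mm, top at z 0. Neck rises from x -58 to -87 to the handle. Centre of mass near x -85. Starts leaning in its rest, nose down at 42 degrees, handle up towards the robot.
- spatula_grip (a point): Where to grip the handle: x -98, z +30 mm in the spatula frame. The handle is a straight bar along spatula x from x -82 to -202 mm, 18 mm wide (y: fingers close across this), 14 mm thick (z), its middle at z +30 mm. At the start about 122 mm above the counter, with free space around.
- rest: Fixed wooden spatula rest. Origin on the counter under the spatula's starting origin; x the way the blade points. Board from x -155 to +65 mm, 70 mm wide, 6 mm thick; an 18 mm high lip before the blade tip; at x -111 a fork, 38 mm wide, 177 mm tall, its crossbar under the handle. Lift the spatula straight up. Rest, rack and stand may each be in any of three places side by side.
- cooling_rack: Fixed low wooden rack: board 120 x 112 mm, 6 mm thick, with two straight rails along its x, each 12 mm wide, inner faces 76 mm apart, tops 45 mm above the counter. Open at both ends: 39 mm clear between board and rail tops. Origin on the counter at its centre; -x end faces the robot. The bread lies across its rails at the start.
- cooling_rack_top (a point): Centre of the cooling rack at the level of its rail tops, 45 mm above the counter.
- serving_stand: Fixed steel stand: round foot 120 mm across, 8 mm thick; two bars along its x on thin posts, each 110 mm long, 12 mm wide, 10 mm deep, inner faces 76 mm apart, tops 65 mm above the counter. Open at both ends: 57 mm clear between foot and bar tops. Origin on the counter at its centre; -x end faces the robot. Empty at the start.
- serving_stand_top (a point): Centre of the serving stand at the level of its bar tops, 65 mm above the counter.
- crispbread: Flat, hard, round crispbread, 104 mm across, 8 mm thick, about 60 g. Origin: centre of its underside.
- pepper_mill: Stainless pepper mill, 54 mm across, 175 mm tall; origin centre of underside. Bystander.
- ramekin_a: Small turquoise ramekin, 72 mm across, 40 mm tall; origin centre of underside. Bystander.
- ramekin_b: Second ramekin, same as the first. Bystander.
- cruet: Glass cruet with cork stopper, 72 mm across, 162 mm tall; origin centre of underside. Bystander.
- salt_jar: Small glass jar with steel cap, 52 mm across, 75 mm tall; origin centre of underside. Bystander.
- pinch_spoon: Orange silicone pinch spoon lying along its x axis, 103 mm long, 34 mm wide, 7 mm high; origin on the counter near its middle. Bystander.
Not all that is in view belongs to the job. What is shaped like the serving_stand but red is not meant.

How it is judged:
On the way, in this order (a step that is already met when the one before it is completed fails the run):
1. the bread is lifted clear of the wooden rack on the spatula, at least 20 mm above its rails (z of crispbread in the frame of cooling_rack_top above 0.02 m and contact force between crispbread and spatula above 0.12 N and contact force between crispbread and cooling_rack below 0.02 N and angle between crispbread's own z axis and vertical below 0.35 rad), for 0.2 s.
2. the bread lies flat on the steel stand, within 18 mm of its centre (horizontal distance between crispbread and serving_stand_top below 0.018 m and z of crispbread in the frame of serving_stand_top below 0.004 m and angle between crispbread's own z axis and vertical below 0.08 rad and contact force between crispbread and serving_stand above 0.12 N), for 0.2 s.
At the end, for the whole second after the job is handed in: Crispbread at rest, flat (0.08 rad) on the steel bars, centre within 18 mm of the stand centre. Spatula at rest on the counter, right way up (tilt under 0.35 rad, origin under 50 mm, grip under 60 mm high), origin over 95 mm from the bread centre, touching no other thing (all of step 2 and z of crispbread in the frame of serving_stand_top above -0.004 m and linear speed of each of crispbread, spatula below 0.02 m/s and contact force between crispbread and spatula below 0.02 N and horizontal distance between spatula and crispbread above 0.095 m and contact force between spatula and serving_stand below 0.02 N and contact force between spatula and cooling_rack below 0.02 N and contact force between spatula and rest below 0.02 N and height (world z) of spatula below 0.05 m and height (world z) of spatula_grip below 0.06 m and angle between spatula's own z axis and vertical below 0.35 rad and contact force between spatula and pepper_mill below 0.02 N and contact force between spatula and ramekin_a below 0.02 N and contact force between spatula and ramekin_b below 0.02 N and contact force between spatula and cruet below 0.02 N and contact force between spatula and salt_jar below 0.02 N and contact force between spatula and pinch_spoon below 0.02 N).
It fails at once if the gripper touches the crispbread (contact force between crispbread and the arm above 0.3 N).
It fails at once if the fingers touch the crispbread (contact force between crispbread and the fingers above 0.3 N).
It fails at once if the crispbread falls off (its underside below 35 mm) (height (world z) of crispbread below 0.035 m).
It fails at once if the crispbread is dropped or flung (faster than 0.6 m/s) (linear speed of crispbread above 0.6 m/s).
It fails at once if a bystander is moved more than 20 mm (distance of any of pepper_mill, ramekin_a, ramekin_b, cruet, salt_jar, pinch_spoon from where it was at the start of the episode above 0.02 m).
It also fails if it takes over 67 s, if anything falls off the work surface, if the arm or the gripper's body presses on something with over 40 N, if the wrist force passes 120 N, or if a joint passes its speed limit or range.

### The arm

A 6-joint arm with a two-finger parallel gripper is mounted at the origin on the work surface. World frame = base frame: x ahead of the robot, y to its left, z up, the work surface at z = 0. Lengths are in m, angles in rad, forces in N, time in s.
With the tool pointing down it reaches from about 0.225 to 0.725 m from the base axis. Payload 3.1 kg.
Tool frame: the origin (TCP) lies midway between the tips of the shut fingers; the grasp point (between the pads) lies 19 mm behind it; z points along the fingers, y is the line along which they close (so a half turn about z gives the same grasp; the last joint's range is limited). The gripper opens to 85 mm and grips with 20 to 120 N. Pads are 22 mm wide; open, the fingers measure 114 mm over their backs; the gripper's body (76 mm by 85 mm) begins 54 mm behind the grasp point. The pads swing forward as they close: fully open they stand 13 mm farther back than shut.
Start: joints at [-0.128, 0.048, 0.099, 1.622, 0, 1.443], TCP at [0.525, -0, 0.231] pointing down, gripper open.
Joint ranges: [-2.91, 2.91], [-0.99, 1.94], [-1.21, 1.42], [-2.12, 2.29], [-1.49, 1.47], [-3.14, 3.14]. Speed limits (rad/s): [2.79, 2.79, 3.14, 3.14, 3.14, 3.14].

### API

Orientations are given as [roll, pitch, yaw] about the fixed x, y, z axes, in that order (R = Rz(yaw) Ry(pitch) Rx(roll)).
In Python, from station import bot gives the robot as it stands.
- The arm moves only by the tool play_rows, never from a script. Its argument "deltas" is a list of rows, each an object of numbers: "dx", "dy", "dz": the shift along the world's x, y, z in mm; "twist": the turn about the world's z in degrees; "grip": the closure, from -1 (fully open) to 1 (shut). A call has 1 to 12 rows; each row shifts and turns the commanded pose from where the row before left it; what a row does not reach is not made up. A row lasts 1/12 s, in which the tool goes at most 41.7 mm and 7.16 degrees, less where a joint would pass 70% of its speed; a pose out of reach is approached as far as the arm can. A call is refused whole if a number of a shift passes 41.7 or a number of a turn 7.16, either way. A call with a gripper value outside its range is refused whole. The fingers move at their own pace and stop on an object; "force" is the grip in N (left out, the last holds). Time passes only in rows, so rows that do not move let the fingers close. It gives the time, the measured TCP pose, the force, the opening and the grip force at its end, in the units of the state.
- bot.sense(): the state, without advancing time (a new reading comes with each control period).
- bot.get_image(name): name is "scene" or "side" or "wrist"; returns (picture, depth): 384x512x3 uint8, red, green, blue; 384x512 float32, m along the optical axis (not along the pixel's ray), 0 where there is no reading.
- bot.get_calibration(name): a dict with "camera_matrix" (3x3 intrinsics, pixels), "R" (3x3) and "t" (3): a world point X has camera coordinates R X + t. Camera axes: x right, y down, z forward; pixel columns grow to the right and rows downward; lengths in m; the calibration is good to about 2 mm. A picture is of the moment at which its call begins: read the wrist's pose just before it. get_calibration takes no time and is no camera call; for the wrist camera it gives the pose at the moment of the call.
- bot.job_done(): hands the job in; it is judged then, once.
The state is a dict: "clock": time; "qpos": joint angles; "joint_vel": joint speeds; "tau": joint torques, N m; "ee_pos": TCP position; "ee_rot": TCP orientation; "force": force on the tool from outside, world axes, zero at the start; "torque": the same for the moment, N m; "opening": finger opening in m; "gripper_force": force on a finger pad.
Only numpy, scipy, OpenCV 4.12 (cv2) and the standard library are available. Lean on these libraries where they do the work, as an engineer would, in place of code of your own. Each camera call takes 0.05 s, during which the arm holds its last target. There are 200 camera calls.

## Working session

There is one attempt and no reset: what is moved stays moved. The work goes in short steps, Python scripts to look and compute and a tool call to move; the robot and the scene stay as the last step left them, time stands still between calls to the robot, and variables do not carry over. Pictures are saved under pics/ and viewed, at most 10 in all, crops included, and the job is handed in when it is done.

Besides the shell and the picture viewer there is one more tool, called after "Emit:" as name(argument=value, ...), one argument or row to a line, values as JSON. play_rows: Moves the arm, as the interface text tells. Its arguments: {"type":"object","properties":{"deltas":{"type":"array","items":{"type":"object","properties":{"dx":{"type":"number"},"dy":{"type":"number"},"dz":{"type":"number"},"twist":{"type":"number"},"grip":{"type":"number"}}}},"force":{"type":"number"}},"required":["deltas"]}

```bash
ls; mkdir -p pics; python3 - <<'E'
from station import bot
import cv2, numpy as np
for n in ("scene","side"):
    im,d=bot.get_image(n); np.savez(f"{n}.npz",im=im,d=d)
    c=bot.get_calibration(n); print(n,np.round(c["camera_matrix"],1).tolist(),np.round(c["R"],3).tolist(),np.round(c["t"],3).tolist(), (d>0).mean())
    cv2.imwrite(f"pics/{n}0.png",cv2.resize(im[:,:,::-1],(800,600)))
print(bot.sense())
E
```

```text
pics
scene [[354.6, 0.0, 255.7], [0.0, 354.6, 192.0], [0.0, 0.0, 1.0]] [[0.675, 0.738, -0.005], [0.494, -0.457, -0.74], [-0.548, 0.497, -0.673]] [-0.362, -0.202, 1.565] 0.9956817626953125
side [[486.5, 0.0, 250.5], [0.0, 486.5, 187.7], [0.0, 0.0, 1.0]] [[0.704, -0.71, 0.018], [-0.454, -0.47, -0.757], [0.545, 0.525, -0.654]] [-0.403, 0.349, 1.137] 0.9959004720052084
{'clock': 0.1, 'qpos': array([-1.27781923e-01,  4.86716460e-02,  9.77535774e-02,  1.62198475e+00,
       -8.57533671e-06,  1.44301688e+00]), 'joint_vel': array([-1.57336269e-04,  6.76676278e-04,  3.67663841e-03, -1.32445806e-03,
        6.57170293e-05,  6.22225993e-04]), 'tau': array([ 2.71639910e-03, -3.39851224e+01,  3.20935750e+01,  1.58655003e-02,
       -1.84533587e-04,  2.52461535e-05]), 'ee_pos': array([5.24455210e-01, 6.41501506e-05, 2.30236356e-01]), 'ee_rot': array([-3.13950224e+00, -2.59929473e-04,  1.57079359e+00]), 'force': array([ 0.89974764, -0.19250871, -1.15671524]), 'torque': array([0.00348581, 0.01014715, 0.01522453]), 'gripper_force': 0.0, 'opening': 0.08532697189670081}
```

View pics/scene0.png

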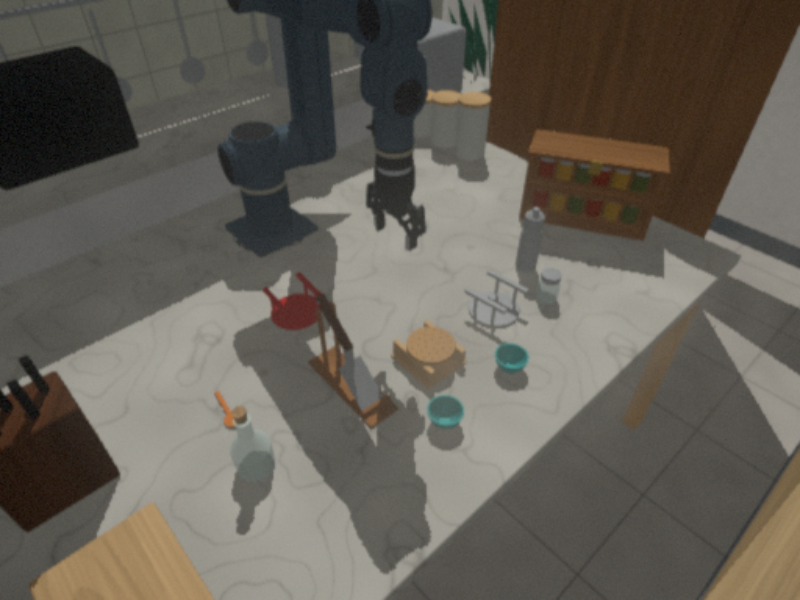

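View pics/side0.png

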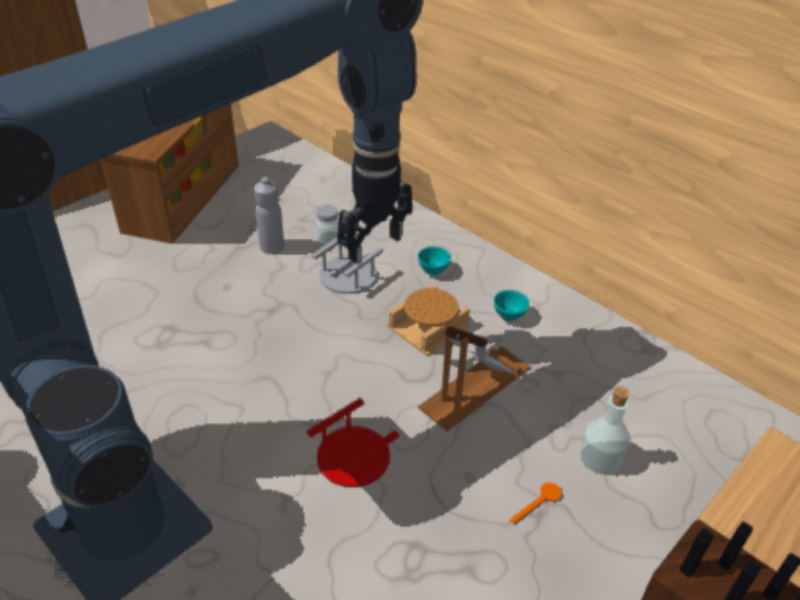

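The scene view (800 px scale) shows the spatula in its rest at (350,360), the bread on the wooden rack at (430,350), and the grey stand at (495,300). The side view shows the same things at (480,365), (430,310) and (348,270).

Candidates for the stand: grey at (495,300) and red at (295,310) in scene. I choose the grey one; the red is the decoy. Things that look like the spatula: the orange pinch spoon at (225,410), and the knife handles at (30,380). The spatula is the leaning one with the wooden handle at (335,320).

```bash
cat > h.py <<'E'
import numpy as np, cv2
from station import bot
def cloud(c,d):
    K=c["camera_matrix"]; v,u=np.mgrid[:d.shape[0],:d.shape[1]]
    r=np.stack([(u-K[0,2])/K[0,0],(v-K[1,2])/K[1,1],np.ones_like(d)],-1)*d[...,None]
    return (r-c["t"])@c["R"]          # world = R^T (p - t)
def ray(c,u,v,z):
    K=c["camera_matrix"]; o=-c["R"].T@c["t"]
    w=c["R"].T@np.array([(u-K[0,2])/K[0,0],(v-K[1,2])/K[1,1],1])
    return o+w*(z-o[2])/w[2]
def grab(n):
    c=bot.get_calibration(n); im,d=bot.get_image(n); return c,im,d
E
python3 - <<'E'
from h import *
for n in("scene","side"):
    f=np.load(n+".npz"); im,d=f["im"],f["d"]; c=bot.get_calibration(n); P=cloud(c,d)
    hsv=cv2.cvtColor(im,cv2.COLOR_RGB2HSV); ok=(d>0)
    # top-down colour map 1px=1.5mm, x up, y left ; x .2-.8, y -.45..+.45
    m=np.zeros((400,600,3),np.uint8); Z=np.full((400,600),-1.)
    p=P[ok]; q=im[ok]; o=np.argsort(p[:,2]); p=p[o];q=q[o]
    k=(p[:,2]<.2)&(p[:,0]>.15)&(p[:,0]<.75)&(abs(p[:,1])<.45); p=p[k];q=q[k]
    r=((.75-p[:,0])/.0015).astype(int).clip(0,399); cc=((.45-p[:,1])/.0015).astype(int).clip(0,599)
    m[r,cc]=q[:,::-1]; m=cv2.dilate(m,np.ones((2,2)))
    for i in range(0,600,67): cv2.line(m,(i,0),(i,4),(255,255,255),1)
    cv2.imwrite(f"pics/top_{n}.png",m)
    for nm,b in dict(turq=(hsv[...,0]>80)&(hsv[...,0]<95)&(hsv[...,1]>150),orange=(hsv[...,0]>5)&(hsv[...,0]<14)&(hsv[...,1]>225)&(hsv[...,2]>180)).items():
        nn,l,s,ct=cv2.connectedComponentsWithStats((b&ok).astype(np.uint8))
        for i in range(1,nn):
            if s[i,4]>30: print(n,nm,s[i,4],P[l==i].mean(0).round(3),P[l==i].min(0).round(3),P[l==i].max(0).round(3))
E
python3 -c "
import cv2,numpy as np
a=cv2.imread('pics/top_scene.png');b=cv2.imread('pics/top_side.png')
cv2.imwrite('pics/top_both.png',cv2.resize(np.vstack([a[:,:],b]),(600,600) ) if 0 else np.vstack([a[100:,:],b[100:,:]]))"
```

```text
side turq 263 [0.788 0.09  0.026] [0.747 0.051 0.003] [0.82  0.122 0.044]
side turq 313 [ 0.792 -0.11   0.026] [ 0.75  -0.148  0.   ] [ 0.823 -0.08   0.044]
```

View pics/top_both.png

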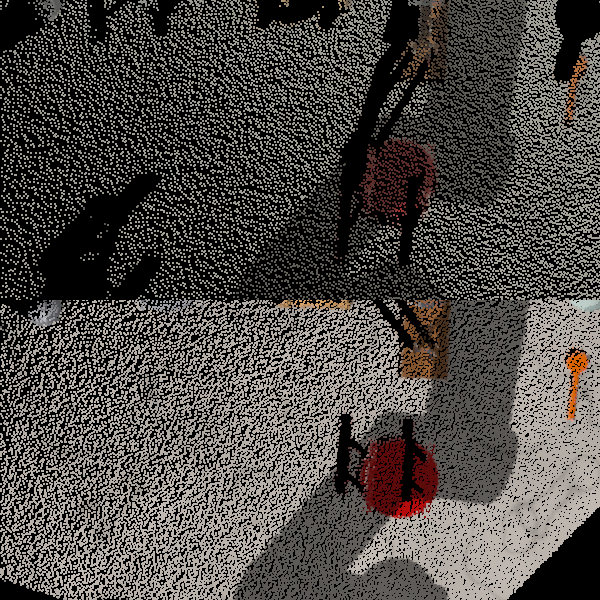

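The top-down maps stop short at x = 0.75. The rest is near y -0.19, the red decoy near (0.38,-0.15), and everything useful lies beyond x 0.6. I'll measure that area from height bands.

```bash
python3 - <<'E'
from h import *
def rect(p): 
    (cx,cy),(w,h),a=cv2.minAreaRect((p[:,:2]*1000).astype(np.float32)); return np.round([cx,cy,w,h,a],1)
for n in("scene","side"):
    f=np.load(n+".npz"); im,d=f["im"],f["d"]; c=bot.get_calibration(n); P=cloud(c,d)
    P[d<=0]=9; x,y,z=P[...,0],P[...,1],P[...,2]
    print(n,"counter z",np.median(z[(x>.4)&(x<.6)&(y>.3)&(y<.4)]).round(4))
    M=(z>.004)&(z<.25)&(x>.45)&(x<.95)&(abs(y)<.5)&~((x<.6)&(abs(y)<.1)&(z>.12))
    nn,l,s,ct=cv2.connectedComponentsWithStats(M.astype(np.uint8))
    for i in range(1,nn):
        if s[i,4]>60:
            p=P[l==i]; print(s[i].tolist(),p.mean(0).round(3),p.min(0).round(3),p.max(0).round(3))
    B=M&(z>.0485)&(z<.058)&(x>.55)&(x<.85)&(abs(y)<.12); 
    if B.sum(): print("bread",B.sum(),rect(P[B]),P[B][:,2].mean())
    S=M&(z>.058)&(z<.07)&(x>.55)&(x<.85)&(y>.1)&(y<.3)
    nn,l,s,ct=cv2.connectedComponentsWithStats(S.astype(np.uint8))
    for i in range(1,nn):
        if s[i,4]>15: print("bar",s[i,4],rect(P[l==i]),P[l==i].mean(0).round(4),s[i].tolist())
E
```

```text
scene counter z -0.0008
[330, 133, 19, 42, 514] [0.6   0.375 0.092] [0.568 0.358 0.004] [0.619 0.409 0.175]
[297, 173, 41, 37, 705] [0.648 0.199 0.027] [0.556 0.14  0.004] [0.704 0.307 0.068]
[343, 172, 16, 23, 283] [0.707 0.317 0.048] [0.678 0.299 0.005] [0.727 0.352 0.077]
[197, 188, 57, 86, 1546] [ 0.596 -0.193  0.058] [ 0.482 -0.228  0.004] [ 0.704 -0.152  0.196]
[250, 205, 48, 43, 1112] [ 0.661 -0.032  0.039] [ 0.587 -0.079  0.004] [0.712 0.031 0.056]
[316, 220, 22, 19, 315] [0.78  0.095 0.025] [0.749 0.053 0.004] [0.819 0.124 0.042]
[273, 253, 24, 22, 380] [ 0.782 -0.106  0.025] [ 0.751 -0.148  0.004] [ 0.823 -0.077  0.042]
[140, 257, 36, 52, 969] [ 0.627 -0.436  0.073] [ 0.45  -0.468  0.004] [ 0.657 -0.398  0.165]
bread 570 [656.7 -21.8 101.4 100.6  47.1] 0.05183701135990763
bar 88 [640.3 244.9 107.7  17.9   4.9] [0.6411 0.2437 0.0623] [311, 173, 27, 16, 88]
bar 99 [647.4 157.4 109.8  17.2   6.5] [0.6483 0.1559 0.0626] [297, 185, 27, 16, 99]
side counter z 0.0014
[163, 113, 19, 50, 704] [0.582 0.375 0.092] [0.561 0.358 0.004] [0.652 0.426 0.178]
[200, 131, 45, 57, 1115] [0.651 0.23  0.031] [0.577 0.139 0.004] [0.724 0.354 0.079]
[266, 157, 23, 19, 309] [0.789 0.091 0.027] [0.747 0.051 0.004] [0.82  0.138 0.044]
[248, 182, 91, 93, 3169] [ 0.6   -0.123  0.043] [ 0.482 -0.231  0.004] [0.755 0.069 0.198]
[316, 185, 23, 21, 359] [ 0.792 -0.109  0.027] [ 0.75  -0.148  0.004] [ 0.825 -0.078  0.044]
[370, 246, 34, 57, 1158] [ 0.605 -0.439  0.076] [ 0.583 -0.469  0.004] [ 0.783 -0.37   0.166]
[335, 308, 25, 20, 171] [ 0.495 -0.414  0.007] [ 0.451 -0.434  0.004] [ 0.524 -0.399  0.012]
bread 640 [654.  -23.3 104.6 103.6  85. ] 0.05283780847724634
bar 70 [622.1 242.1  73.7  18.2   5.8] [0.6198 0.2412 0.0635] [200, 152, 17, 13, 70]
bar 107 [646.8 156.1 115.   17.    6. ] [0.6447 0.155  0.0634] [220, 158, 25, 19, 107]
```

```bash
python3 - <<'E'
from h import *
def rect(p): 
    (cx,cy),(w,h),a=cv2.minAreaRect((p[:,:2]*1000).astype(np.float32)); return np.round([cx,cy,w,h,a],1)
for n in("scene","side"):
    f=np.load(n+".npz"); im,d=f["im"],f["d"]; c=bot.get_calibration(n); P=cloud(c,d)
    P[d<=0]=9; x,y,z=P[...,0],P[...,1],P[...,2]; hsv=cv2.cvtColor(im,cv2.COLOR_RGB2HSV)
    R=(x>.45)&(x<.74)&(y<-.13)&(y>-.26)
    b=R&(z>.003)&(z<.009)&(hsv[...,1]>70); print(n,"board",b.sum(),rect(P[b]))
    s=R&(z>.012)&(z<.11)&(hsv[...,1]<60); print("blade",s.sum(),rect(P[s]),P[s].mean(0),P[s].min(0),P[s].max(0))
    hd=R&(z>.1)&(hsv[...,1]>60)
    for lo in np.arange(.09,.2,.012):
        k=R&(z>lo)&(z<=lo+.012); 
        if k.sum()>3: print(lo.round(3),k.sum(),P[k].mean(0).round(4),P[k].min(0).round(3),P[k].max(0).round(3),hsv[k].mean(0).round())
    r=(abs(y+.02)<.09)&(x>.57)&(x<.74)&(z>.003)&(z<.009)&(hsv[...,1]>70); print("rackboard",r.sum(),rect(P[r]))
    r=(abs(y+.02)<.09)&(x>.57)&(x<.74)&(z>.041)&(z<.048); 
    for sg in(1,-1):
        k=r&(sg*(y+.022)>0.02); print("rail",k.sum(),P[k].mean(0).round(4),P[k].min(0).round(3),P[k].max(0).round(3),rect(P[k]))
E
```

```text
scene board 496 [ 592.4 -189.2   69.5  221.    88.4]
blade 543 [ 592.5 -186.9   54.3  144.9   86.3] [ 0.62084477 -0.18891539  0.04804188] [ 0.52096063 -0.21772129  0.01212623] [ 0.66389325 -0.16136893  0.10973858]
0.09 23 [ 0.5748 -0.1935  0.0962] [ 0.526 -0.205  0.092] [ 0.596 -0.18   0.102] [26. 36. 89.]
0.102 21 [ 0.5631 -0.1965  0.1075] [ 0.521 -0.206  0.103] [ 0.597 -0.179  0.114] [27. 44. 89.]
0.114 46 [ 0.5801 -0.1927  0.1204] [ 0.524 -0.204  0.114] [ 0.601 -0.179  0.126] [14. 59. 73.]
0.126 51 [ 0.5717 -0.1913  0.1324] [ 0.52  -0.205  0.126] [ 0.591 -0.178  0.138] [14. 71. 66.]
0.138 47 [ 0.5586 -0.1921  0.1441] [ 0.521 -0.204  0.139] [ 0.577 -0.177  0.15 ] [14. 64. 73.]
0.15 59 [ 0.5485 -0.1901  0.1563] [ 0.525 -0.205  0.15 ] [ 0.565 -0.167  0.162] [14. 63. 69.]
0.162 61 [ 0.5374 -0.1878  0.1684] [ 0.519 -0.205  0.162] [ 0.552 -0.169  0.174] [13. 74. 67.]
0.174 49 [ 0.528  -0.1869  0.1789] [ 0.508 -0.206  0.174] [ 0.539 -0.167  0.185] [12. 78. 68.]
0.186 33 [ 0.5177 -0.1863  0.1906] [ 0.505 -0.194  0.187] [ 0.525 -0.176  0.196] [11. 70. 63.]
rackboard 115 [649.1 -22.9 106.3 
[... 873 characters left out ...]
06  0.138] [ 0.579 -0.169  0.15 ] [ 12. 124.  69.]
0.15 55 [ 0.5339 -0.1894  0.1563] [ 0.517 -0.206  0.15 ] [ 0.566 -0.168  0.162] [34. 94. 69.]
0.162 47 [ 0.5299 -0.1957  0.1675] [ 0.519 -0.206  0.162] [ 0.552 -0.168  0.174] [ 19. 118.  64.]
0.174 29 [ 0.5247 -0.1958  0.1791] [ 0.508 -0.207  0.174] [ 0.536 -0.182  0.186] [ 11. 123.  53.]
0.186 48 [ 0.5118 -0.1875  0.1911] [ 0.503 -0.197  0.186] [ 0.524 -0.177  0.197] [ 15. 147.  46.]
rackboard 260 [648.8 -25.  109.1 121.2  87.8]
rail 46 [0.6287 0.0219 0.0447] [0.59  0.001 0.041] [0.714 0.029 0.048] [651.4  14.5  27.1 123.7  87.8]
rail 102 [ 0.6444 -0.0675  0.0447] [ 0.589 -0.076  0.041] [ 0.708 -0.05   0.048] [648.7 -62.5  22.7 119.5  87.8]
```

Emit:
play_rows(
  deltas=[
    {"dx":5,"dy":-8,"dz":4,"twist":7,"grip":-1},
    {"dx":5,"dy":-16,"dz":4,"twist":7},
    {"dx":5,"dy":-18,"dz":4,"twist":7},
    {"dx":5,"dy":-18,"dz":4,"twist":7},
    {"dx":5,"dy":-18,"dz":4,"twist":7},
    {"dx":5,"dy":-18,"dz":4,"twist":7},
    {"dx":5,"dy":-18,"dz":4,"twist":7},
    {"dx":5,"dy":-18,"dz":4,"twist":7},
    {"dx":5,"dy":-18,"dz":4,"twist":7},
    {"dx":5,"dy":-18,"dz":4,"twist":7},
    {"dx":5,"dy":-16,"twist":7},
    {"dx":4,"dy":-6,"twist":7},
  ],
)

```text
invalid input at $.deltas[1]: expected keys dx, dy, dz, twist, grip
```

Emit:
play_rows(
  deltas=[
    {"twist":4},
    {},
    {},
  ],
)

```text
invalid input at $.deltas[0]: expected keys dx, dy, dz, twist, grip
```

```bash
python3 - <<'E'
from h import *
c,im,d=grab("wrist"); np.savez("w1.npz",im=im,d=d,**{k:c[k] for k in("camera_matrix","R","t")})
print(bot.sense()["ee_pos"],bot.sense()["ee_rot"],bot.sense()["qpos"].round(2),"cam",-c["R"].T@c["t"])
cv2.imwrite("pics/w1.png",im[:,:,::-1])
E
```

```text
[5.24513597e-01 5.13068089e-05 2.30347993e-01] [-3.13970505e+00 -2.35674175e-04  1.57078172e+00] [-0.13  0.05  0.1   1.62 -0.    1.44] cam [0.52514809 0.07532071 0.37344557]
```

View pics/w1.png

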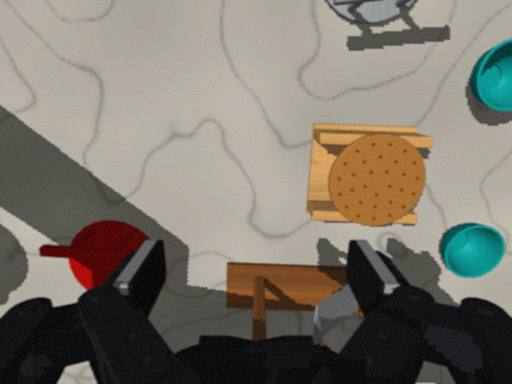

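The wrist view at the start pose shows the rack with the bread at (377,180), rail edges at rows 125–148 and 205–222, and the red decoy at (105,255). Every row needs all its keys, so I'll resend the move in full.

Emit:
play_rows(
  deltas=[
    {"dx":5,"dy":-8,"dz":4,"twist":7,"grip":-1},
    {"dx":5,"dy":-16,"dz":4,"twist":7,"grip":-1},
    {"dx":5,"dy":-18,"dz":4,"twist":7,"grip":-1},
    {"dx":5,"dy":-18,"dz":4,"twist":7,"grip":-1},
    {"dx":5,"dy":-18,"dz":4,"twist":7,"grip":-1},
    {"dx":5,"dy":-18,"dz":4,"twist":7,"grip":-1},
    {"dx":5,"dy":-18,"dz":4,"twist":7,"grip":-1},
    {"dx":5,"dy":-18,"dz":4,"twist":7,"grip":-1},
    {"dx":5,"dy":-18,"dz":4,"twist":7,"grip":-1},
    {"dx":5,"dy":-18,"dz":4,"twist":7,"grip":-1},
    {"dx":5,"dy":-16,"dz":0,"twist":7,"grip":-1},
    {"dx":4,"dy":-6,"dz":0,"twist":7,"grip":-1},
  ],
)

```text
clock: 1.15
ee_pos: [0.5841, -0.1924, 0.2707]
ee_rot: [-3.141, -0.0, 3.041]
force: [-0.6, -0.5, -0.2]
opening: 0.0855
gripper_force: 0.0
```

Emit:
play_rows(
  deltas=[
    {"dx":0,"dy":0,"dz":0,"twist":4,"grip":-1},
    {"dx":0,"dy":0,"dz":0,"twist":0,"grip":-1},
    {"dx":0,"dy":0,"dz":0,"twist":0,"grip":-1},
  ],
)

```text
clock: 1.4
ee_pos: [0.5838, -0.19, 0.2707]
ee_rot: [3.141, -0.001, 3.105]
force: [-0.2, -0.2, 0.1]
opening: 0.0855
gripper_force: 0.0
```

```bash
python3 - <<'E'
from h import *
c,im,d=grab("wrist"); np.savez("w2.npz",im=im,d=d,**{k:c[k] for k in("camera_matrix","R","t")})
s=bot.sense();print(s["clock"],s["ee_pos"],s["ee_rot"],s["qpos"].round(2),s["force"],"cam",-c["R"].T@c["t"])
cv2.imwrite("pics/w2.png",im[:,:,::-1])
E
```

```text
1.45 [ 0.58384614 -0.18980819  0.27094871] [ 3.14122485e+00 -6.99417206e-04  3.10503145e+00] [-0.42  0.31  0.47  1.74  0.   -0.39] [ 0.3095761  -0.51794935  0.15377433] cam [ 0.50985109 -0.18658819  0.41401588]
```

View pics/w2.png

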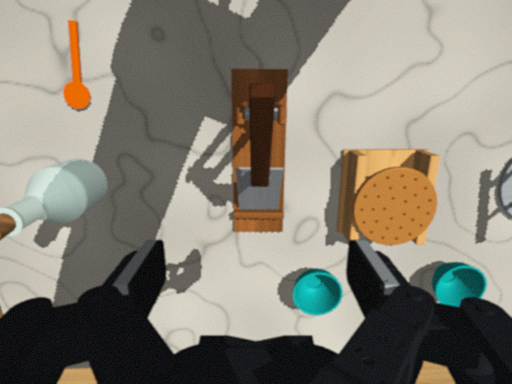

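The wrist view above the spatula shows its handle from (262,82) to (260,185), the blade at (260,190), the rack and bread at (395,205), and a cruet at left. The choice is confirmed. Now precise numbers.

```bash
python3 - <<'E'
from h import *
def rect(p): 
    (cx,cy),(w,h),a=cv2.minAreaRect((p[:,:2]*1000).astype(np.float32)); return np.round([cx,cy,w,h,a],1)
for n in("w1","w2"):
    f=np.load(n+".npz"); im,d=f["im"],f["d"]; P=cloud(f,d); P[d<=0]=9
    x,y,z=P[...,0],P[...,1],P[...,2]; hsv=cv2.cvtColor(im,cv2.COLOR_RGB2HSV)
    row=np.arange(384)[:,None]<236
    R=row&(x>.45)&(x<.74)&(y<-.13)&(y>-.26)
    b=R&(z>.003)&(z<.009)&(hsv[...,1]>70); print(n,"restboard",b.sum(),rect(P[b]))
    if n=="w2":
        print(z[100:190:10,262].round(3), hsv[100:190:20,262])
        h=R&(z>.1)&(hsv[...,2]<95)&(abs(y+.19)<.013)
        k=P[h]; 
        for lo in np.arange(.49,.61,.015):
            q=k[(k[:,0]>lo)&(k[:,0]<=lo+.015)]
            if len(q)>5: print(lo.round(3),len(q),q.mean(0).round(4),q[:,1].min().round(4),q[:,1].max().round(4))
        bl=R&(z>.012)&(z<.07)&(hsv[...,1]<60); print("blade",bl.sum(),rect(P[bl]),P[bl].min(0),P[bl].max(0))
    K=row&(abs(y+.02)<.09)&(x>.55)&(x<.74)
    for nm,lo,hi in(("board",.003,.009),("rails",.041,.0475),("bread",.049,.058)):
        k=K&(z>lo)&(z<hi)&(hsv[...,1]>60); print(nm,k.sum(),rect(P[k]),P[k][:,2].mean().round(4))
        if nm=="rails":
            for sg in(1,-1):
                q=P[k&(sg*(y+.022)>.02)]; print("  rail",len(q),rect(q))
        if nm=="bread":
            u=cv2.minEnclosingCircle((P[k][:,:2]*1000).astype(np.float32)); print("  circle",u)
            m=cv2.moments(k.astype(np.uint8),True); print("  ray",ray(f,m["m10"]/m["m00"],m["m01"]/m["m00"],.053))
E
```

```text
w1 restboard 0 [0. 0. 0. 0. 0.]
board 1930 [649.9 -18.7 111.5 120.5  87.9] 0.0066
rails 1261 [649.7 -18.  102.5 120.   88. ] 0.0454
  rail 735 [6.513e+02 1.860e+01 1.201e+02 2.870e+01 2.000e-01]
  rail 525 [648.1 -62.9  12.8 119.9  87.9]
bread 7030 [654.3 -18.2 102.8 103.   37.6] 0.0536
  circle ((654.4628295898438, -18.46408462524414), 52.14842224121094)
  ray [ 0.65405304 -0.01571525  0.053     ]
w2 restboard 3785 [ 593.8 -186.6   70.   220.1   87.6]
[0.194 0.189 0.182 0.176 0.168 0.158 0.148 0.138 0.126] [[ 12 179  47]
 [ 13 152  52]
 [  5 184  47]
 [  7 168  47]
 [  8 156  49]]
0.49 20 [ 0.5047 -0.1839  0.1883] -0.1905 -0.1773
0.505 493 [ 0.5126 -0.1845  0.1934] -0.2004 -0.1771
0.52 535 [ 0.5268 -0.1874  0.1811] -0.2024 -0.177
0.535 348 [ 0.5422 -0.1852  0.1712] -0.1932 -0.1774
0.55 286 [ 0.5572 -0.185   0.1579] -0.1932 -0.1772
0.565 243 [ 0.5723 -0.1852  0.1443] -0.1946 -0.1771
0.58 223 [ 0.5873 -0.1864  0.1306] -0.1954 -0.177
0.595 73 [ 0.5982 -0.1862  0.1208] -0.1948 -0.1778
blade 1207 [ 631.8 -188.2   53.7   66.5   87.6] [ 0.59778988 -0.21587003  0.01204653] [ 0.66422128 -0.16044918  0.06993916]
board 1500 [650.4 -20.  112.1 120.8  88. ] 0.0064
rails 845 [643.7 -19.8 101.  107.2  88. ] 0.0451
  rail 328 [645.1  24.5  12.6 106.9  88.2]
  rail 515 [642.4 -58.8  22.7 107.2  87.4]
bread 4798 [648.1 -19.2 103.3  90.1  88.2] 0.0535
  circle ((654.950439453125, -19.5011043548584), 52.12592697143555)
  ray [ 0.6490794  -0.01978465  0.053     ]
```

Emit:
play_rows(
  deltas=[
    {"dx":2,"dy":3.5,"dz":-10,"twist":-0.3,"grip":-1},
    {"dx":0,"dy":0,"dz":-18,"twist":0,"grip":-1},
    {"dx":0,"dy":0,"dz":-20,"twist":0,"grip":-1},
    {"dx":0,"dy":0,"dz":-20,"twist":0,"grip":-1},
    {"dx":0,"dy":0,"dz":-20,"twist":0,"grip":-1},
    {"dx":0,"dy":0,"dz":-20,"twist":0,"grip":-1},
    {"dx":0,"dy":0,"dz":-18,"twist":0,"grip":-1},
    {"dx":0,"dy":0,"dz":-16,"twist":0,"grip":-1},
    {"dx":0,"dy":0,"dz":-12,"twist":0,"grip":-1},
    {"dx":0,"dy":0,"dz":-9,"twist":0,"grip":-1},
    {"dx":0,"dy":0,"dz":-4,"twist":0,"grip":-1},
    {"dx":0,"dy":0,"dz":0,"twist":0,"grip":-1},
  ],
)

```text
clock: 2.45
ee_pos: [0.5854, -0.186, 0.1032]
ee_rot: [3.141, -0.002, 3.101]
force: [-0.8, 0.8, -0.0]
opening: 0.0854
gripper_force: 0.0
```

Emit:
play_rows(
  force=60,
  deltas=[
    {"dx":0,"dy":0,"dz":0,"twist":0,"grip":0},
    {"dx":0,"dy":0,"dz":0,"twist":0,"grip":0.4},
    {"dx":0,"dy":0,"dz":0,"twist":0,"grip":0.7},
    {"dx":0,"dy":0,"dz":0,"twist":0,"grip":1},
    {"dx":0,"dy":0,"dz":0,"twist":0,"grip":1},
    {"dx":0,"dy":0,"dz":0,"twist":0,"grip":1},
    {"dx":0,"dy":0,"dz":0,"twist":0,"grip":1},
    {"dx":0,"dy":0,"dz":0,"twist":0,"grip":1},
  ],
)

```text
clock: 3.12
ee_pos: [0.5865, -0.1868, 0.1051]
ee_rot: [-3.141, 0.001, 3.101]
force: [-0.1, -0.5, 2.9]
opening: 0.017
gripper_force: 59.4
```

Emit:
play_rows(
  deltas=[
    {"dx":0,"dy":0,"dz":3,"twist":0,"grip":1},
    {"dx":0,"dy":0,"dz":8,"twist":0,"grip":1},
    {"dx":0,"dy":0,"dz":14,"twist":0,"grip":1},
    {"dx":0,"dy":0,"dz":18,"twist":0,"grip":1},
    {"dx":0,"dy":0,"dz":20,"twist":0,"grip":1},
    {"dx":0,"dy":0,"dz":20,"twist":0,"grip":1},
    {"dx":0,"dy":0,"dz":18,"twist":0,"grip":1},
    {"dx":0,"dy":0,"dz":12,"twist":0,"grip":1},
    {"dx":0,"dy":0,"dz":6,"twist":0,"grip":1},
    {"dx":0,"dy":0,"dz":0,"twist":0,"grip":1},
  ],
)

```text
clock: 3.95
ee_pos: [0.5867, -0.1868, 0.2252]
ee_rot: [-3.141, 0.003, 3.101]
force: [0.3, 0.8, -1.3]
opening: 0.0168
gripper_force: 59.0
```

```bash
python3 - <<'E'
from h import *
s=bot.sense();print(s["clock"],s["ee_pos"],s["force"],s["opening"])
c,im,d=grab("side"); np.savez("s2.npz",im=im,d=d); c2,im2,d2=grab("scene"); np.savez("sc2.npz",im=im2,d=d2)
cv2.imwrite("pics/lift.png",np.hstack([cv2.resize(im[:,:,::-1][60:300,140:440],(400,320)),cv2.resize(im2[:,:,::-1][60:300,120:420],(400,320))]))
E
```

```text
3.95 [ 0.58669751 -0.18677591  0.22524101] [ 0.33135992  0.84811889 -1.32807376] 0.01683979364678955
```

View pics/lift.png

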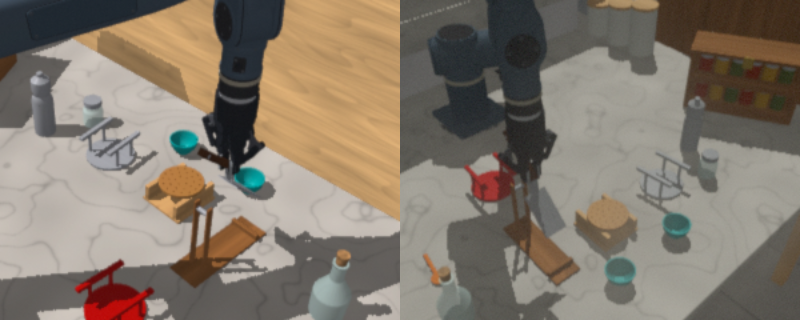

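Spatula is held nose-down over the emptied rest, with all else in place. The stand is now unobscured at (110,145) in the left crop. I'll carry the spatula to the bare counter in front of the rack to level it.

Emit:
play_rows(
  deltas=[
    {"dx":0,"dy":10,"dz":0,"twist":0,"grip":1},
    {"dx":-5,"dy":20,"dz":0,"twist":0,"grip":1},
    {"dx":-10,"dy":30,"dz":0,"twist":0,"grip":1},
    {"dx":-16,"dy":30,"dz":0,"twist":0,"grip":1},
    {"dx":-20,"dy":30,"dz":0,"twist":0,"grip":1},
    {"dx":-24,"dy":30,"dz":0,"twist":0,"grip":1},
    {"dx":-24,"dy":30,"dz":-6,"twist":0,"grip":1},
    {"dx":-24,"dy":30,"dz":-10,"twist":0,"grip":1},
    {"dx":-24,"dy":30,"dz":-12,"twist":0,"grip":1},
    {"dx":-20,"dy":26,"dz":-12,"twist":0,"grip":1},
    {"dx":-14,"dy":16,"dz":-10,"twist":0,"grip":1},
    {"dx":-6,"dy":6,"dz":-10,"twist":0,"grip":1},
  ],
)

```text
clock: 5.05
ee_pos: [0.3953, 0.1041, 0.1613]
ee_rot: [3.14, -0.004, 3.105]
force: [0.7, -0.3, -1.1]
opening: 0.0173
gripper_force: 59.0
```

```bash
python3 - <<'E'
from h import *
def rect(p): 
    (cx,cy),(w,h),a=cv2.minAreaRect((p[:,:2]*1000).astype(np.float32)); return np.round([cx,cy,w,h,a],1)
s=bot.sense();print(s["clock"],s["ee_pos"],s["force"],s["opening"])
for n,fn in(("scene","sc2"),("side","s2"),("wrist",None)):
    if fn: c=bot.get_calibration(n);f=np.load(fn+".npz"); im,d=f["im"],f["d"]
    else: c,im,d=grab("wrist"); cv2.imwrite("pics/w3.png",im[:,:,::-1])
    P=cloud(c,d);P[d<=0]=9; x,y,z=P[...,0],P[...,1],P[...,2]; hsv=cv2.cvtColor(im,cv2.COLOR_RGB2HSV)
    S=(z>.058)&(z<.07)&(x>.55)&(x<.85)&(y>.13)&(y<.28)
    nn,l,st,ct=cv2.connectedComponentsWithStats(S.astype(np.uint8))
    for i in range(1,nn):
        if st[i,4]>15: print(n,"bar",st[i,4],rect(P[l==i]),P[l==i].mean(0).round(4))
    if S.sum()>9: print(" both",rect(P[S]))
    F=(z>.004)&(z<.011)&(x>.55)&(x<.75)&(y>.12)&(y<.28)
    if F.sum()>9: print(" foot",cv2.minEnclosingCircle((P[F][:,:2]*1000).astype(np.float32)))
E
```

```text
5.05 [0.39527622 0.10413222 0.16132296] [ 0.70415579 -0.30880708 -1.09939504] 0.01734181218064784
scene bar 88 [642.5 246.1 107.3  18.5   5.1] [0.6417 0.2436 0.0626]
scene bar 99 [648.  157.  109.2  16.    6.1] [0.6496 0.156  0.0625]
 both [644.9 201.7 109.1 108.2   4.1]
 foot ((645.5533447265625, 201.44244384765625), 61.174320220947266)
side bar 102 [638.5 243.5 109.8  16.1   6.5] [0.6397 0.2427 0.0638]
side bar 115 [646.5 156.6 110.2  15.2   4.8] [0.6452 0.1553 0.0635]
 both [642.6 200.6 110.2 103.9   5. ]
 foot ((649.1903076171875, 211.0955810546875), 113.16071319580078)
 foot ((631.7681884765625, 238.60516357421875), 41.16293716430664)
```

Emit:
play_rows(
  force=40,
  deltas=[
    {"dx":0,"dy":0,"dz":-12,"twist":0,"grip":1},
    {"dx":0,"dy":0,"dz":-16,"twist":0,"grip":1},
    {"dx":0,"dy":0,"dz":-14,"twist":0,"grip":1},
    {"dx":0,"dy":0,"dz":-9,"twist":0,"grip":1},
    {"dx":-2,"dy":0,"dz":-6,"twist":0,"grip":1},
    {"dx":-4,"dy":0,"dz":-6,"twist":0,"grip":1},
    {"dx":-4,"dy":0,"dz":-6,"twist":0,"grip":1},
    {"dx":-4,"dy":0,"dz":-6,"twist":0,"grip":1},
    {"dx":-4,"dy":0,"dz":-6,"twist":0,"grip":1},
    {"dx":-4,"dy":0,"dz":-6,"twist":0,"grip":1},
    {"dx":-4,"dy":0,"dz":-6,"twist":0,"grip":1},
  ],
)

```text
clock: 6.02
ee_pos: [0.3725, 0.1018, 0.0728]
ee_rot: [3.141, 0.001, 3.102]
force: [-7.0, 1.4, 7.4]
opening: 0.0171
gripper_force: 51.7
```

Emit:
play_rows(
  deltas=[
    {"dx":-3,"dy":0,"dz":-6,"twist":0,"grip":1},
    {"dx":-3,"dy":0,"dz":-6,"twist":0,"grip":1},
    {"dx":-3,"dy":0,"dz":-6,"twist":0,"grip":1},
    {"dx":-2,"dy":0,"dz":-6,"twist":0,"grip":1},
    {"dx":-2,"dy":0,"dz":-6,"twist":0,"grip":1},
    {"dx":-1,"dy":0,"dz":-6,"twist":0,"grip":1},
    {"dx":0,"dy":0,"dz":-4,"twist":0,"grip":1},
    {"dx":0,"dy":0,"dz":-2,"twist":0,"grip":1},
    {"dx":0,"dy":0,"dz":0,"twist":0,"grip":1},
  ],
)

```text
clock: 6.77
ee_pos: [0.3587, 0.1014, 0.0274]
ee_rot: [-3.141, -0.001, 3.101]
force: [-1.2, 0.8, -1.1]
opening: 0.0171
gripper_force: 47.8
```

```bash
python3 - <<'E'
from h import *
s=bot.sense();print(s["clock"],s["ee_pos"],s["force"],s["torque"],s["opening"])
c,im,d=grab("side"); c2,im2,d2=grab("scene");c3,im3,d3=grab("wrist")
for n,cc,i,dd in(("side",c,im,d),("scene",c2,im2,d2),("wrist",c3,im3,d3)):
    P=cloud(cc,dd);P[dd<=0]=9;x,y,z=P[...,0],P[...,1],P[...,2]
    e=s["ee_pos"]; k=(abs(y-e[1])<.032)&(x>e[0]+.03)&(x<e[0]+.16)&(z<.06)
    for lo in np.arange(.02,.18,.015):
        q=P[(x>e[0]+lo)&(x<e[0]+lo+.015)&(abs(y-e[1]+.0005*0)<.022)&(z<.12)]
        if len(q)>3: print(n,lo.round(3),len(q),np.percentile(q[:,2],[10,50,90]).round(4))
a=cv2.resize(im[:,:,::-1][150:330,120:345],(400,320));b=cv2.resize(im3[:,:,::-1],(400,320))
cv2.imwrite("pics/flat.png",np.hstack([a,b]))
E
```

```text
6.7667 [0.35869109 0.10137548 0.02744344] [-1.19539078  0.83790929 -1.14411027] [-0.00160107 -0.02214352  0.02098066] 0.017074844748701613
side 0.02 46 [-0.0025  0.0008  0.0158]
side 0.035 46 [0.0037 0.0062 0.0098]
side 0.05 51 [0.003  0.0053 0.0074]
side 0.065 52 [0.0024 0.0041 0.0075]
side 0.08 53 [0.0012 0.0038 0.0072]
side 0.095 49 [0.0014 0.0039 0.0058]
side 0.11 47 [-0.0004  0.0028  0.0056]
side 0.125 43 [-0.0021  0.0015  0.0034]
side 0.14 54 [-0.0027 -0.0003  0.0023]
side 0.155 53 [-0.003   0.0002  0.0027]
side 0.17 49 [-0.0035 -0.0001  0.0023]
scene 0.02 40 [0.003  0.0124 0.0253]
scene 0.035 27 [0.0022 0.005  0.007 ]
scene 0.05 34 [0.0015 0.0053 0.0072]
scene 0.065 29 [0.0013 0.0039 0.006 ]
scene 0.08 28 [0.0006 0.0022 0.006 ]
scene 0.095 32 [0.0006 0.0026 0.0059]
scene 0.11 29 [-0.0007  0.0018  0.004 ]
scene 0.125 34 [-0.0032 -0.0001  0.0021]
scene 0.14 32 [-0.0033 -0.0012  0.0011]
scene 0.155 35 [-0.0042 -0.0012  0.0021]
scene 0.17 30 [-0.0032 -0.0013  0.0005]
wrist 0.035 701 [0.0067 0.0074 0.0081]
wrist 0.05 852 [0.006  0.0067 0.0075]
wrist 0.065 974 [0.0053 0.006  0.0067]
wrist 0.08 118 [0.0048 0.0054 0.0062]
```

View pics/flat.png

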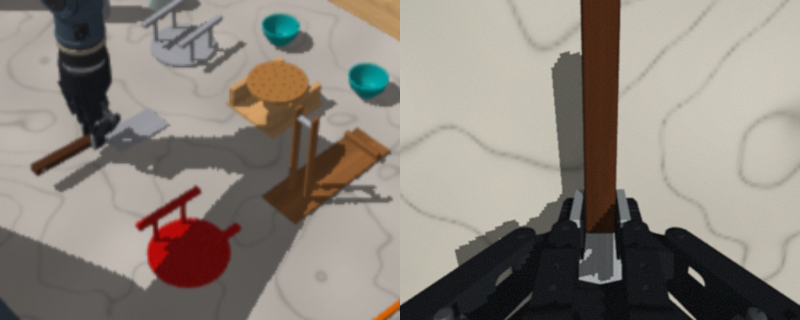

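The spatula is nearly flat on the counter, still about 2.5° nose down (blade top falls 7.4 to 5.4 mm over 45 mm in the wrist depth). The bread and the rest are untouched. I'll lower about 6 mm more, then tighten and lift.

Emit:
play_rows(
  deltas=[
    {"dx":0,"dy":0,"dz":-2,"twist":0,"grip":1},
    {"dx":0,"dy":0,"dz":-2,"twist":0,"grip":1},
    {"dx":0,"dy":0,"dz":-2,"twist":0,"grip":1},
    {"dx":0,"dy":0,"dz":0,"twist":0,"grip":1},
    {"dx":0,"dy":0,"dz":0,"twist":0,"grip":1},
  ],
)

```text
clock: 7.33
ee_pos: [0.3593, 0.1015, 0.0224]
ee_rot: [-3.142, 0.001, 3.101]
force: [-0.7, -0.6, 0.3]
opening: 0.0173
gripper_force: 47.7
```

Emit:
play_rows(
  force=120,
  deltas=[
    {"dx":0,"dy":0,"dz":0,"twist":0,"grip":1},
    {"dx":0,"dy":0,"dz":0,"twist":0,"grip":1},
    {"dx":0,"dy":0,"dz":0,"twist":0,"grip":1},
    {"dx":0,"dy":0,"dz":2,"twist":0,"grip":1},
    {"dx":0,"dy":0,"dz":6,"twist":0,"grip":1},
    {"dx":0,"dy":0,"dz":10,"twist":0,"grip":1},
    {"dx":0,"dy":0,"dz":6,"twist":0,"grip":1},
    {"dx":0,"dy":0,"dz":0,"twist":0,"grip":1},
    {"dx":0,"dy":0,"dz":0,"twist":0,"grip":1},
  ],
)

```text
clock: 8.08
ee_pos: [0.3598, 0.1016, 0.0472]
ee_rot: [3.141, 0.002, 3.101]
force: [-0.1, 0.3, -2.6]
opening: 0.0151
gripper_force: 121.0
```

```bash
cat > sl.py <<'E'
from h import *
def slope():
    s=bot.sense();e=s["ee_pos"];print(s["clock"].__round__(2),e.round(4),s["ee_rot"].round(3),s["force"].round(1),s["opening"].round(4))
    for n in("wrist","side","scene"):
        c,im,d=grab(n); np.savez("last_"+n+".npz",im=im,d=d,**{k:c[k] for k in("camera_matrix","R","t")})
        P=cloud(c,d);P[d<=0]=9;x,y,z=P[...,0],P[...,1],P[...,2]
        q=P[(x>e[0]+.042)&(x<e[0]+.132)&(abs(y-e[1]+.035*(x-e[0]))<.024)&(abs(z-e[2]+.011)<.02)]
        if len(q)<20: continue
        for _ in range(3):
            A=np.c_[q[:,0]-e[0],q[:,1]-e[1],np.ones(len(q))]; f=np.linalg.lstsq(A,q[:,2],rcond=None)[0]
            q=q[abs(A@f-q[:,2])<.004]
        print(n,len(q),"slope x,y",f[:2].round(4),"z at +98 minus TCPz",(f[2]+f[0]*.098-e[2]).round(4),"y extent",(np.percentile(q[:,1],[1,99])-e[1]).round(4),"x max",(q[:,0].max()-e[0]).round(4))
if __name__=="__main__": slope()
E
python3 sl.py
```

```text
Traceback (most recent call last):
  File "sl.py", line 13, in <module>
    if __name__=="__main__": slope()
                             ~~~~~^^
  File "sl.py", line 3, in slope
    s=bot.sense();e=s["ee_pos"];print(s["clock"].__round__(2),e.round(4),s["ee_rot"].round(3),s["force"].round(1),s["opening"].round(4))
                                                                                                                  ^^^^^^^^^^^^^^^^^^
AttributeError: 'float' object has no attribute 'round'
```

```bash
sed -i 's/s\["opening"\].round(4)/round(s["opening"],4)/' sl.py; python3 sl.py
```

```text
8.08 [0.3598 0.1016 0.0472] [3.141e+00 2.000e-03 3.101e+00] [-0.1  0.3 -2.6] 0.0151
wrist 2100 slope x,y [-0.015   0.0022] z at +98 minus TCPz -0.0205 y extent [-0.0176  0.0128] x max 0.0815
side 318 slope x,y [-0.0164 -0.0077] z at +98 minus TCPz -0.0223 y extent [-0.0265  0.0202] x max 0.1314
scene 197 slope x,y [-0.011  -0.0127] z at +98 minus TCPz -0.0238 y extent [-0.026   0.0208] x max 0.1318
```

```bash
python3 - <<'E'
from h import *
e=np.array([.3598,.1016,.0472])
for n in("wrist","side","scene"):
    f=np.load("last_"+n+".npz"); im,d=f["im"],f["d"];P=cloud(f,d);P[d<=0]=9;hsv=cv2.cvtColor(im,cv2.COLOR_RGB2HSV)
    x,y,z=P[...,0],P[...,1],P[...,2]
    b=(x>e[0]+.03)&(x<e[0]+.2)&(abs(y-e[1])<.045)&(z>.014)&(z<.04)&(hsv[...,1]<70)
    if b.sum()>20:
        p=P[b]; print(n,"blade x",(np.percentile(p[:,0],[1,99])-e[0]).round(4),cv2.minAreaRect(((p[:,:2]-e[:2])*1000).astype(np.float32)))
    h=(x<e[0]-.02)&(x>e[0]-.16)&(abs(y-e[1])<.03)&(z>.03)&(z<.09)
    p=P[h]; print(n,h.sum(),"handle end x",(np.percentile(p[:,0],[1,99])-e[0]).round(4))
    for lo in np.arange(-.12,-.02,.02):
        q=p[(p[:,0]>e[0]+lo)&(p[:,0]<e[0]+lo+.02)]
        if len(q)>5: print("   ",lo.round(3),len(q),"top",(np.percentile(q[:,2],95)-e[2]).round(4),"y",(np.percentile(q[:,1],[3,50,97])-e[1]).round(4))
E
```

```text
wrist blade x [0.0334 0.0796] ((56.38467788696289, -2.550006866455078), (31.8902587890625, 50.183448791503906), 89.74287414550781)
wrist 9994 handle end x [-0.1042 -0.0212]
    -0.12 772 top 0.0204 y [-0.0035  0.0045  0.0133]
    -0.1 2859 top 0.0203 y [-0.004   0.0043  0.0127]
    -0.08 2437 top 0.0199 y [-0.0049  0.0035  0.0119]
    -0.06 2107 top 0.0196 y [-0.0058  0.0026  0.011 ]
    -0.04 1819 top 0.0192 y [-0.0066  0.0018  0.0101]
side blade x [0.032 0.132] ((82.27233123779297, -6.713239669799805), (59.176780700683594, 104.07160186767578), 87.87760925292969)
side 256 handle end x [-0.1093 -0.0207]
    -0.12 35 top 0.0202 y [-0.008  -0.0008  0.0094]
    -0.1 59 top 0.0197 y [-0.0086 -0.0035  0.0088]
    -0.08 56 top 0.0197 y [-0.0117 -0.0052  0.0087]
    -0.06 54 top 0.0197 y [-0.0115 -0.0057  0.0052]
    -0.04 52 top 0.0195 y [-0.0124 -0.0069  0.0065]
scene blade x [0.0314 0.1303] ((80.55503845214844, -6.202648162841797), (55.44407653808594, 100.25682830810547), 87.12993621826172)
scene 24 handle end x [-0.1094 -0.0301]
    -0.12 6 top 0.016 y [-0.0062 -0.0008  0.0121]
    -0.1 8 top 0.0168 y [-0.0076 -0.0058 -0.0049]
```

Emit:
play_rows(
  deltas=[
    {"dx":0,"dy":0,"dz":8,"twist":0,"grip":1},
    {"dx":4,"dy":2,"dz":16,"twist":0,"grip":1},
    {"dx":10,"dy":4,"dz":22,"twist":0,"grip":1},
    {"dx":20,"dy":6,"dz":24,"twist":0,"grip":1},
    {"dx":24,"dy":8,"dz":24,"twist":0,"grip":1},
    {"dx":26,"dy":8,"dz":24,"twist":0,"grip":1},
    {"dx":26,"dy":8,"dz":24,"twist":0,"grip":1},
    {"dx":26,"dy":8,"dz":22,"twist":0,"grip":1},
    {"dx":24,"dy":6,"dz":16,"twist":0,"grip":1},
    {"dx":20,"dy":6,"dz":6,"twist":0,"grip":1},
    {"dx":10,"dy":4,"dz":2,"twist":0,"grip":1},
    {"dx":4,"dy":0,"dz":0,"twist":0,"grip":1},
  ],
)

```text
clock: 9.23
ee_pos: [0.5549, 0.1621, 0.2348]
ee_rot: [3.141, 0.001, 3.102]
force: [0.0, 0.0, -1.9]
opening: 0.0152
gripper_force: 121.0
```

Emit:
play_rows(
  deltas=[
    {"dx":0,"dy":0,"dz":0,"twist":0,"grip":1},
    {"dx":0,"dy":0,"dz":0,"twist":0,"grip":1},
  ],
)

```text
clock: 9.4
ee_pos: [0.5521, 0.1612, 0.2336]
ee_rot: [-3.141, -0.002, 3.101]
force: [-0.0, 0.6, -1.6]
opening: 0.0157
gripper_force: 121.0
```

```bash
python3 - <<'E'
from h import *
def rect(p): 
    (cx,cy),(w,h),a=cv2.minAreaRect((p[:,:2]*1000).astype(np.float32)); return np.round([cx,cy,w,h,a],1)
s=bot.sense();print(s["clock"],s["ee_pos"],s["ee_rot"])
c,im,d=grab("wrist"); cv2.imwrite("pics/w4.png",im[:,:,::-1]); P=cloud(c,d);P[d<=0]=9;x,y,z=P[...,0],P[...,1],P[...,2]
S=(z>.06)&(z<.07)&(x>.55)&(x<.75)&(y>.1)&(y<.3)
nn,l,st,ct=cv2.connectedComponentsWithStats(S.astype(np.uint8))
for i in range(1,nn):
    if st[i,4]>50: print("bar",st[i].tolist(),rect(P[l==i]),P[l==i][:,2].mean())
print("both",rect(P[S]))
F=(z>.005)&(z<.011)&(x>.55)&(x<.75)&(y>.12)&(y<.28); print("foot",F.sum(),cv2.minEnclosingCircle((P[F][:,:2]*1000).astype(np.float32)))
hsv=cv2.cvtColor(im,cv2.COLOR_RGB2HSV)
K=(abs(y+.02)<.09)&(x>.55)&(x<.74)&(z>.049)&(z<.058)&(hsv[...,1]>60)
if K.sum()>50: print("bread",K.sum(),cv2.minEnclosingCircle((P[K][:,:2]*1000).astype(np.float32)))
E
```

```text
9.4 [0.55213102 0.16121746 0.23362124] [-3.14097295e+00 -2.27668285e-03  3.10140968e+00]
bar [327, 192, 17, 90, 964] [638.7 247.4 108.7  12.5   5.6] 0.06517081203421743
both [638.7 247.4 108.7  12.5   5.6]
foot 3102 ((642.5894775390625, 206.81988525390625), 59.6546745300293)
bread 5524 ((654.39697265625, -18.604917526245117), 52.244361877441406)
```

Emit:
play_rows(
  deltas=[
    {"dx":-6,"dy":-8,"dz":0,"twist":0,"grip":1},
    {"dx":-14,"dy":-18,"dz":-4,"twist":0,"grip":1},
    {"dx":-18,"dy":-24,"dz":-8,"twist":0,"grip":1},
    {"dx":-18,"dy":-26,"dz":-12,"twist":0,"grip":1},
    {"dx":-18,"dy":-26,"dz":-14,"twist":0,"grip":1},
    {"dx":-18,"dy":-26,"dz":-18,"twist":0,"grip":1},
    {"dx":-16,"dy":-22,"dz":-20,"twist":0,"grip":1},
    {"dx":-10,"dy":-14,"dz":-20,"twist":0,"grip":1},
    {"dx":-4,"dy":-6,"dz":-20,"twist":0,"grip":1},
    {"dx":0,"dy":0,"dz":-18,"twist":0,"grip":1},
    {"dx":0,"dy":0,"dz":-14,"twist":0,"grip":1},
    {"dx":0,"dy":0,"dz":-8,"twist":0,"grip":1},
  ],
)

```text
clock: 10.45
ee_pos: [0.428, -0.0087, 0.0761]
ee_rot: [3.141, -0.003, 3.1]
force: [-0.7, -0.1, -2.5]
opening: 0.0149
gripper_force: 121.0
```

Emit:
play_rows(
  deltas=[
    {"dx":0,"dy":0,"dz":-6,"twist":0,"grip":1},
    {"dx":0,"dy":0,"dz":-6,"twist":0,"grip":1},
    {"dx":0,"dy":0,"dz":-4,"twist":0,"grip":1},
    {"dx":0,"dy":0,"dz":0,"twist":0,"grip":1},
    {"dx":0,"dy":0,"dz":0,"twist":0,"grip":1},
  ],
)

```text
clock: 10.87
ee_pos: [0.4313, -0.0085, 0.0627]
ee_rot: [-3.141, 0.001, 3.102]
force: [0.8, -0.2, -1.1]
opening: 0.0151
gripper_force: 121.0
```

```bash
python3 sl.py
```

```text
10.87 [ 0.4313 -0.0085  0.0627] [-3.141e+00  1.000e-03  3.102e+00] [ 0.8 -0.2 -1.1] 0.0151
wrist 2097 slope x,y [-0.0172 -0.0016] z at +98 minus TCPz -0.0206 y extent [-0.0176  0.0128] x max 0.0818
side 315 slope x,y [-0.0119 -0.0159] z at +98 minus TCPz -0.0212 y extent [-0.027   0.0186] x max 0.1317
scene 233 slope x,y [-0.0219  0.0104] z at +98 minus TCPz -0.0223 y extent [-0.0264  0.0207] x max 0.1319
```

Emit:
play_rows(
  deltas=[
    {"dx":0,"dy":-1,"dz":-6,"twist":0,"grip":1},
    {"dx":0,"dy":0,"dz":-5,"twist":0,"grip":1},
    {"dx":4,"dy":0,"dz":0,"twist":0,"grip":1},
    {"dx":8,"dy":-0.4,"dz":0,"twist":0,"grip":1},
    {"dx":10,"dy":-0.4,"dz":0,"twist":0,"grip":1},
    {"dx":10,"dy":-0.4,"dz":0,"twist":0,"grip":1},
    {"dx":10,"dy":-0.4,"dz":0,"twist":0,"grip":1},
    {"dx":10,"dy":-0.5,"dz":0,"twist":0,"grip":1},
  ],
)

```text
clock: 11.68
ee_pos: [0.4844, -0.0117, 0.0513]
ee_rot: [-3.142, 0.001, 3.101]
force: [-0.7, 0.4, -1.8]
opening: 0.0154
gripper_force: 121.0
```

Emit:
play_rows(
  deltas=[
    {"dx":10,"dy":-0.4,"dz":0,"twist":0,"grip":1},
    {"dx":10,"dy":-0.4,"dz":0,"twist":0,"grip":1},
    {"dx":10,"dy":-0.4,"dz":0,"twist":0,"grip":1},
    {"dx":10,"dy":-0.4,"dz":0,"twist":0,"grip":1},
    {"dx":10,"dy":-0.4,"dz":0,"twist":0,"grip":1},
    {"dx":10,"dy":-0.4,"dz":0,"twist":0,"grip":1},
    {"dx":9,"dy":-0.4,"dz":0,"twist":0,"grip":1},
    {"dx":6,"dy":-0.3,"dz":0,"twist":0,"grip":1},
    {"dx":3,"dy":0,"dz":0,"twist":0,"grip":1},
    {"dx":0,"dy":0,"dz":0,"twist":0,"grip":1},
    {"dx":0,"dy":0,"dz":0,"twist":0,"grip":1},
  ],
)

```text
clock: 12.6
ee_pos: [0.5608, -0.0147, 0.0511]
ee_rot: [3.142, -0.001, 3.101]
force: [-0.7, 0.1, -1.1]
opening: 0.0149
gripper_force: 121.0
```

```bash
python3 - <<'E'
from h import *
s=bot.sense();print(s["clock"],s["ee_pos"],s["force"])
for n in("side","scene"):
    c,im,d=grab(n);P=cloud(c,d);P[d<=0]=9;x,y,z=P[...,0],P[...,1],P[...,2];hsv=cv2.cvtColor(im,cv2.COLOR_RGB2HSV)
    K=(abs(y+.02)<.09)&(x>.55)&(x<.74)&(z>.0495)&(z<.058)&(hsv[...,1]>60)
    print(n,K.sum(),cv2.minEnclosingCircle((P[K][:,:2]*1000).astype(np.float32)))
    if n=="side": cv2.imwrite("pics/ins.png",cv2.resize(im[:,:,::-1][120:270,190:390],(800,600),interpolation=cv2.INTER_CUBIC))
E
```

```text
12.6 [ 0.56084011 -0.01468356  0.0511086 ] [-0.66814755  0.06255138 -1.13891407]
side 476 ((629.4968872070312, -18.461790084838867), 76.47216796875)
scene 524 ((654.8952026367188, -24.14480972290039), 53.55338668823242)
```

View pics/ins.png

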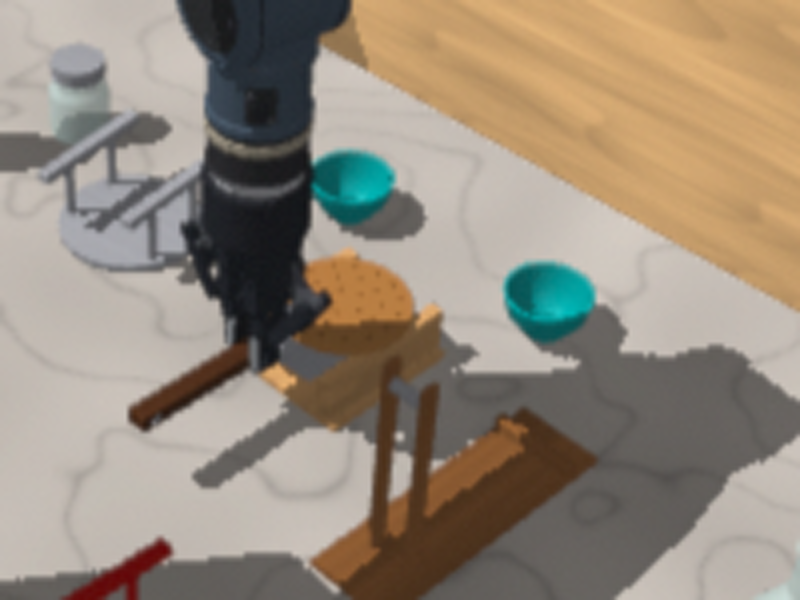

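The blade is under the bread, centred between the rails, with the fingers outside the rack end. I'll lift gently.

Emit:
play_rows(
  deltas=[
    {"dx":1.5,"dy":0,"dz":4,"twist":0,"grip":1},
    {"dx":0,"dy":0,"dz":4,"twist":0,"grip":1},
    {"dx":0,"dy":0,"dz":2,"twist":0,"grip":1},
    {"dx":0,"dy":0,"dz":1.5,"twist":0,"grip":1},
    {"dx":0,"dy":0,"dz":1.5,"twist":0,"grip":1},
    {"dx":0,"dy":0,"dz":1.5,"twist":0,"grip":1},
    {"dx":0,"dy":0,"dz":1.5,"twist":0,"grip":1},
    {"dx":0,"dy":0,"dz":1.5,"twist":0,"grip":1},
    {"dx":0,"dy":0,"dz":1.5,"twist":0,"grip":1},
    {"dx":0,"dy":0,"dz":2,"twist":0,"grip":1},
    {"dx":0,"dy":0,"dz":2,"twist":0,"grip":1},
    {"dx":0,"dy":0,"dz":2,"twist":0,"grip":1},
  ],
)

```text
clock: 13.7
ee_pos: [0.5624, -0.0147, 0.0764]
ee_rot: [3.142, -0.0, 3.101]
force: [0.3, -0.5, -1.6]
opening: 0.0157
gripper_force: 120.9
```

Emit:
play_rows(
  deltas=[
    {"dx":0,"dy":0,"dz":2,"twist":0,"grip":1},
    {"dx":0,"dy":0,"dz":3,"twist":0,"grip":1},
    {"dx":0,"dy":0,"dz":4,"twist":0,"grip":1},
    {"dx":0,"dy":0,"dz":4,"twist":0,"grip":1},
    {"dx":0,"dy":0,"dz":3,"twist":0,"grip":1},
    {"dx":0,"dy":0,"dz":1,"twist":0,"grip":1},
    {"dx":0,"dy":0,"dz":0,"twist":0,"grip":1},
  ],
)

```text
clock: 14.28
ee_pos: [0.563, -0.0148, 0.094]
ee_rot: [-3.141, 0.001, 3.101]
force: [-0.0, 0.4, -2.4]
opening: 0.0153
gripper_force: 120.9
```

```bash
cat > br.py <<'E'
from h import *
import sys
lo,hi=float(sys.argv[1]),float(sys.argv[2]); y0=float(sys.argv[3])
s=bot.sense();e=s["ee_pos"];print(round(s["clock"],2),e.round(4),s["force"].round(1))
for n in("side","scene","wrist"):
    c,im,d=grab(n);P=cloud(c,d);P[d<=0]=9;x,y,z=P[...,0],P[...,1],P[...,2];hsv=cv2.cvtColor(im,cv2.COLOR_RGB2HSV)
    if n=="wrist":
        q=P[(x<e[0]-.03)&(x>e[0]-.1)&(abs(y-e[1])<.02)&(abs(z-e[2]-.02)<.015)]
        A=np.c_[q[:,0]-e[0],np.ones(len(q))]; 
        for _ in range(3):
            f=np.linalg.lstsq(A,q[:,2],rcond=None)[0]; k=abs(A@f-q[:,2])<.002; A,q=A[k],q[k]
        print("handle slope",f[0].round(4),"top at tcp",(f[1]-e[2]).round(4)); continue
    K=(abs(y-y0)<.09)&(x>e[0]+.02)&(x<e[0]+.2)&(z>lo)&(z<hi)&(hsv[...,1]>60)&(hsv[...,0]>7)&(hsv[...,0]<22)&(hsv[...,2]>90)
    nn,l,st,ct=cv2.connectedComponentsWithStats(K.astype(np.uint8)); K=l==1+np.argmax(st[1:,4]); q=P[K]
    A=np.c_[q[:,:2]-q[:,:2].mean(0),np.ones(len(q))]
    for _ in range(3):
        f=np.linalg.lstsq(A,q[:,2],rcond=None)[0]; k=abs(A@f-q[:,2])<.004; A,q=A[k],q[k]
    (cx,cy),r=cv2.minEnclosingCircle((q[:,:2]*1000).astype(np.float32))
    print(n,K.sum(),"bread circle",round(cx,1),round(cy,1),round(r,1),"top z",f[2].round(4),"slopes",f[:2].round(3))
E
python3 br.py .055 .1 -.02
```

```text
14.28 [ 0.563  -0.0148  0.094 ] [-0.   0.4 -2.4]
side 514 bread circle 654.5 -21.3 54.7 top z 0.0804 slopes [-0.011  0.004]
scene 616 bread circle 656.4 -21.1 53.1 top z 0.0789 slopes [-0.019 -0.001]
handle slope -0.0172 top at tcp 0.0171
```

Bread is on the blade, level, and about 27 mm above the rails. I'll carry it across smoothly.

Emit:
play_rows(
  deltas=[
    {"dx":0,"dy":0,"dz":3,"twist":0,"grip":1},
    {"dx":0,"dy":0,"dz":5,"twist":0,"grip":1},
    {"dx":0,"dy":0,"dz":6,"twist":0,"grip":1},
    {"dx":0,"dy":2,"dz":6,"twist":0,"grip":1},
    {"dx":0,"dy":4,"dz":5,"twist":0.2,"grip":1},
    {"dx":0,"dy":6,"dz":3,"twist":0.4,"grip":1},
    {"dx":-1,"dy":8,"dz":0,"twist":0.6,"grip":1},
    {"dx":-1,"dy":10,"dz":0,"twist":0.6,"grip":1},
    {"dx":-1,"dy":11,"dz":0,"twist":0.6,"grip":1},
    {"dx":-1,"dy":12,"dz":0,"twist":0.6,"grip":1},
    {"dx":-1,"dy":12,"dz":0,"twist":0.6,"grip":1},
    {"dx":-1,"dy":12,"dz":0,"twist":0.6,"grip":1},
  ],
)

```text
clock: 15.43
ee_pos: [0.556, 0.0639, 0.1209]
ee_rot: [3.141, -0.001, -3.107]
force: [0.5, 0.4, -2.3]
opening: 0.015
gripper_force: 120.9
```

Emit:
play_rows(
  deltas=[
    {"dx":-1,"dy":12,"dz":0,"twist":0.6,"grip":1},
    {"dx":-1,"dy":12,"dz":0,"twist":0.6,"grip":1},
    {"dx":-1,"dy":12,"dz":0,"twist":0.6,"grip":1},
    {"dx":-1,"dy":12,"dz":0,"twist":0.6,"grip":1},
    {"dx":-1,"dy":12,"dz":0,"twist":0.6,"grip":1},
    {"dx":-1,"dy":12,"dz":0,"twist":0.5,"grip":1},
    {"dx":0,"dy":12,"dz":0,"twist":0.2,"grip":1},
    {"dx":0,"dy":11,"dz":0,"twist":0,"grip":1},
    {"dx":0,"dy":10,"dz":0,"twist":0,"grip":1},
    {"dx":0,"dy":8,"dz":0,"twist":0,"grip":1},
    {"dx":0,"dy":6,"dz":0,"twist":0,"grip":1},
    {"dx":0,"dy":4,"dz":0,"twist":0,"grip":1},
  ],
)

```text
clock: 16.43
ee_pos: [0.5505, 0.1861, 0.1212]
ee_rot: [-3.142, -0.0, -3.043]
force: [0.8, 0.6, -2.5]
opening: 0.0152
gripper_force: 120.9
```

Emit:
play_rows(
  deltas=[
    {"dx":0,"dy":3,"dz":0,"twist":0,"grip":1},
    {"dx":0,"dy":1,"dz":0,"twist":0,"grip":1},
    {"dx":0,"dy":0,"dz":0,"twist":0,"grip":1},
    {"dx":0,"dy":0,"dz":0,"twist":0,"grip":1},
  ],
)

```text
clock: 16.77
ee_pos: [0.5505, 0.1889, 0.1213]
ee_rot: [-3.141, -0.0, -3.044]
force: [0.0, -0.2, -1.7]
opening: 0.0153
gripper_force: 120.9
```

```bash
python3 br.py .08 .13 .2; python3 -c "
from station import bot;print(bot.sense()['ee_rot'])"
```

```text
16.77 [0.5505 0.1889 0.1213] [ 0.  -0.2 -1.7]
side 407 bread circle 644.2 188.7 55.1 top z 0.1077 slopes [-0.027 -0.004]
scene 445 bread circle 642.0 196.5 52.8 top z 0.1064 slopes [-0.012 -0.011]
handle slope -0.0176 top at tcp 0.0178
[-3.14146156e+00 -1.38102115e-05 -3.04446415e+00]
```

Emit:
play_rows(
  deltas=[
    {"dx":0.5,"dy":1.5,"dz":-2,"twist":0,"grip":1},
    {"dx":0.5,"dy":2,"dz":-4,"twist":0,"grip":1},
    {"dx":0.5,"dy":1.5,"dz":-5,"twist":0,"grip":1},
    {"dx":0.5,"dy":0.5,"dz":-5,"twist":0,"grip":1},
    {"dx":0,"dy":0,"dz":-4,"twist":0,"grip":1},
    {"dx":0,"dy":0,"dz":-3,"twist":0,"grip":1},
    {"dx":0,"dy":0,"dz":-2,"twist":0,"grip":1},
    {"dx":0,"dy":0,"dz":-1,"twist":0,"grip":1},
    {"dx":0,"dy":0,"dz":0,"twist":0,"grip":1},
    {"dx":0,"dy":0,"dz":0,"twist":0,"grip":1},
  ],
)

```text
clock: 17.75
ee_pos: [0.5526, 0.1948, 0.0954]
ee_rot: [-3.142, 0.0, -3.044]
force: [-0.3, 0.2, -2.4]
opening: 0.0154
gripper_force: 120.9
```

```bash
python3 br.py .065 .1 .2; python3 - <<'E'
from h import *
c,im,d=grab("scene"); P=cloud(c,d)
S=(P[...,2]>.056)&(P[...,2]<.0675)&(P[...,0]>.57)&(P[...,0]<.72)&(P[...,1]>.13)&(P[...,1]<.28)&(cv2.cvtColor(im,cv2.COLOR_RGB2HSV)[...,1]<60)
print(S.sum(),cv2.minAreaRect((P[S][:,:2]*1000).astype(np.float32)))
E
```

```text
17.75 [0.5526 0.1948 0.0954] [-0.3  0.2 -2.4]
side 366 bread circle 645.0 203.4 53.6 top z 0.0816 slopes [-0.021 -0.004]
scene 446 bread circle 644.6 201.8 53.4 top z 0.0808 slopes [-0.011 -0.007]
handle slope -0.0171 top at tcp 0.018
123 ((644.0969848632812, 199.55255126953125), (108.69309997558594, 102.1441421508789), 5.619826793670654)
```

Emit:
play_rows(
  deltas=[
    {"dx":0,"dy":0,"dz":-1.5,"twist":0,"grip":1},
    {"dx":0,"dy":0,"dz":-1.5,"twist":0,"grip":1},
    {"dx":0,"dy":0,"dz":-1.5,"twist":0,"grip":1},
    {"dx":0,"dy":0,"dz":-1,"twist":0,"grip":1},
    {"dx":0,"dy":0,"dz":-1,"twist":0,"grip":1},
    {"dx":0,"dy":0,"dz":-1,"twist":0,"grip":1},
    {"dx":0,"dy":0,"dz":-1,"twist":0,"grip":1},
    {"dx":0,"dy":0,"dz":-1,"twist":0,"grip":1},
    {"dx":0,"dy":0,"dz":-1,"twist":0,"grip":1},
    {"dx":0,"dy":0,"dz":-1,"twist":0,"grip":1},
    {"dx":0,"dy":0,"dz":-1,"twist":0,"grip":1},
    {"dx":0,"dy":0,"dz":-1.5,"twist":0,"grip":1},
  ],
)

```text
clock: 18.95
ee_pos: [0.5527, 0.1948, 0.0815]
ee_rot: [3.142, 0.001, -3.044]
force: [-0.0, -0.4, -1.4]
opening: 0.0151
gripper_force: 121.0
```

Emit:
play_rows(
  deltas=[
    {"dx":0,"dy":0,"dz":-2,"twist":0,"grip":1},
    {"dx":0,"dy":0,"dz":-3,"twist":0,"grip":1},
    {"dx":0,"dy":0,"dz":-4,"twist":0,"grip":1},
    {"dx":0,"dy":0,"dz":-3,"twist":0,"grip":1},
    {"dx":0,"dy":0,"dz":-1,"twist":0,"grip":1},
    {"dx":0,"dy":0,"dz":0,"twist":0,"grip":1},
    {"dx":0,"dy":0,"dz":0,"twist":0,"grip":1},
  ],
)

```text
clock: 19.53
ee_pos: [0.5523, 0.1948, 0.0681]
ee_rot: [-3.142, -0.0, -3.044]
force: [0.3, -0.5, -1.8]
opening: 0.015
gripper_force: 121.0
```

```bash
python3 br.py .06 .09 .2
```

```text
19.53 [0.5523 0.1948 0.0681] [ 0.3 -0.5 -1.8]
side 352 bread circle 647.8 200.7 52.3 top z 0.0726 slopes [-0.015 -0.   ]
scene 436 bread circle 644.4 199.9 53.8 top z 0.0716 slopes [-0.001 -0.008]
handle slope -0.015 top at tcp 0.0182
```

Bread lies on the bars with the blade free 17 mm below. I'll draw it straight out along the stand's axis.

Emit:
play_rows(
  deltas=[
    {"dx":-4,"dy":-0.4,"dz":0,"twist":0,"grip":1},
    {"dx":-8,"dy":-0.8,"dz":0,"twist":0,"grip":1},
    {"dx":-10,"dy":-1,"dz":0,"twist":0,"grip":1},
    {"dx":-12,"dy":-1.1,"dz":0,"twist":0,"grip":1},
    {"dx":-14,"dy":-1.3,"dz":0,"twist":0,"grip":1},
    {"dx":-14,"dy":-1.3,"dz":0,"twist":0,"grip":1},
    {"dx":-14,"dy":-1.3,"dz":0,"twist":0,"grip":1},
    {"dx":-14,"dy":-1.3,"dz":0,"twist":0,"grip":1},
    {"dx":-14,"dy":-1.3,"dz":0,"twist":0,"grip":1},
    {"dx":-14,"dy":-1.3,"dz":0,"twist":0,"grip":1},
    {"dx":-14,"dy":-1.3,"dz":0,"twist":0,"grip":1},
    {"dx":-14,"dy":-1.3,"dz":0,"twist":0,"grip":1},
  ],
)

```text
clock: 20.68
ee_pos: [0.405, 0.1809, 0.0683]
ee_rot: [3.142, -0.0, -3.044]
force: [0.7, 0.7, -1.5]
opening: 0.0152
gripper_force: 121.0
```

Emit:
play_rows(
  deltas=[
    {"dx":-14,"dy":-1.3,"dz":0,"twist":0,"grip":1},
    {"dx":-10,"dy":-10,"dz":0,"twist":0,"grip":1},
    {"dx":-5,"dy":-15,"dz":-2,"twist":0,"grip":1},
    {"dx":-2,"dy":-18,"dz":-6,"twist":0,"grip":1},
    {"dx":0,"dy":-16,"dz":-8,"twist":0,"grip":1},
    {"dx":0,"dy":-10,"dz":-8,"twist":0,"grip":1},
    {"dx":0,"dy":-4,"dz":-6,"twist":0,"grip":1},
    {"dx":0,"dy":0,"dz":-4,"twist":0,"grip":1},
    {"dx":0,"dy":0,"dz":0,"twist":0,"grip":1},
    {"dx":0,"dy":0,"dz":0,"twist":0,"grip":1},
  ],
)

```text
clock: 21.52
ee_pos: [0.3752, 0.1073, 0.0343]
ee_rot: [3.141, -0.0, -3.043]
force: [-0.2, -0.1, -1.4]
opening: 0.0153
gripper_force: 121.0
```

```bash
sed 's/e\[0\]+.02)&(x<e\[0\]+.2)/.57)\&(x<.73)/' br.py > br2.py; python3 br2.py .06 .09 .2
```

```text
21.52 [0.3752 0.1073 0.0343] [-0.2 -0.1 -1.4]
side 544 bread circle 644.4 198.4 54.7 top z 0.0726 slopes [ 0.003 -0.009]
scene 445 bread circle 642.9 200.5 54.5 top z 0.0715 slopes [ 0.005 -0.008]
handle slope -0.0158 top at tcp 0.0183
```

Emit:
play_rows(
  deltas=[
    {"dx":0,"dy":0,"dz":-4,"twist":0,"grip":1},
    {"dx":0,"dy":0,"dz":-4,"twist":0,"grip":1},
    {"dx":0,"dy":0,"dz":-2,"twist":0,"grip":1},
    {"dx":0,"dy":0,"dz":-1,"twist":0,"grip":1},
    {"dx":0,"dy":0,"dz":0,"twist":0,"grip":1},
    {"dx":0,"dy":0,"dz":0,"twist":0,"grip":1},
  ],
)

```text
clock: 22.17
ee_pos: [0.3755, 0.1069, 0.0234]
ee_rot: [3.141, -0.0, -3.044]
force: [-0.8, 0.3, 0.3]
opening: 0.0152
gripper_force: 121.3
```

Emit:
play_rows(
  force=20,
  deltas=[
    {"dx":0,"dy":0,"dz":0,"twist":0,"grip":1},
    {"dx":0,"dy":0,"dz":0,"twist":0,"grip":0.5},
    {"dx":0,"dy":0,"dz":0,"twist":0,"grip":0.2},
    {"dx":0,"dy":0,"dz":0,"twist":0,"grip":-0.2},
    {"dx":0,"dy":0,"dz":0,"twist":0,"grip":-0.6},
    {"dx":0,"dy":0,"dz":0,"twist":0,"grip":-1},
    {"dx":0,"dy":0,"dz":0,"twist":0,"grip":-1},
    {"dx":0,"dy":0,"dz":0,"twist":0,"grip":-1},
    {"dx":0,"dy":0,"dz":0,"twist":0,"grip":-1},
    {"dx":0,"dy":0,"dz":0,"twist":0,"grip":-1},
  ],
)

```text
clock: 23.0
ee_pos: [0.3755, 0.1068, 0.0233]
ee_rot: [-3.142, -0.0, -3.044]
force: [-0.1, -0.0, -0.6]
opening: 0.0856
gripper_force: 0.0
```

Emit:
play_rows(
  deltas=[
    {"dx":0,"dy":0,"dz":4,"twist":0,"grip":-1},
    {"dx":0,"dy":0,"dz":10,"twist":0,"grip":-1},
    {"dx":0,"dy":0,"dz":20,"twist":0,"grip":-1},
    {"dx":0,"dy":0,"dz":25,"twist":0,"grip":-1},
    {"dx":0,"dy":0,"dz":25,"twist":0,"grip":-1},
    {"dx":0,"dy":0,"dz":25,"twist":0,"grip":-1},
    {"dx":0,"dy":0,"dz":20,"twist":0,"grip":-1},
    {"dx":0,"dy":0,"dz":15,"twist":0,"grip":-1},
    {"dx":0,"dy":0,"dz":0,"twist":0,"grip":-1},
    {"dx":0,"dy":0,"dz":0,"twist":0,"grip":-1},
    {"dx":0,"dy":0,"dz":0,"twist":0,"grip":-1},
  ],
)

```text
clock: 23.92
ee_pos: [0.3751, 0.1068, 0.1668]
ee_rot: [-3.142, -0.001, -3.044]
force: [-0.3, -0.0, -1.0]
opening: 0.0855
gripper_force: 0.0
```

```bash
python3 br2.py .06 .09 .2 2>/dev/null; python3 - <<'E'
from h import *
c,im,d=grab("side");P=cloud(c,d);P[d<=0]=9;x,y,z=P[...,0],P[...,1],P[...,2]
q=P[(x>.22)&(x<.55)&(y>.03)&(y<.18)&(z>.005)&(z<.1)]
for lo in np.arange(.24,.54,.02):
    k=q[(q[:,0]>lo)&(q[:,0]<=lo+.02)]
    if len(k)>4: print(lo.round(2),len(k),"y",k[:,1].mean().round(3),"z",np.percentile(k[:,2],[50,95]).round(4))
c2,im2,_=grab("wrist")
cv2.imwrite("pics/end.png",np.hstack([cv2.resize(im[:,:,::-1][100:350,60:393],(400,300)),cv2.resize(im2[:,:,::-1],(400,300))]))
E
```

```text
23.92 [0.3751 0.1068 0.1668] [-0.3 -0.  -1. ]
side 547 bread circle 643.5 202.4 55.4 top z 0.0727 slopes [0.011 0.001]
scene 445 bread circle 642.6 200.6 53.7 top z 0.0714 slopes [ 0.004 -0.003]
handle slope 0.0 top at tcp -0.1668
0.26 52 y 0.092 z [0.0138 0.0191]
0.28 55 y 0.094 z [0.0166 0.021 ]
0.3 55 y 0.096 z [0.0205 0.0257]
0.32 57 y 0.098 z [0.0237 0.0292]
0.34 51 y 0.097 z [0.0278 0.0329]
0.36 50 y 0.099 z [0.0311 0.0352]
0.38 26 y 0.104 z [0.0168 0.0245]
0.4 25 y 0.111 z [0.0074 0.0111]
0.42 64 y 0.108 z [0.007  0.0097]
0.44 104 y 0.111 z [0.0096 0.0131]
0.46 100 y 0.111 z [0.0131 0.0176]
0.48 100 y 0.116 z [0.017  0.0213]
0.5 32 y 0.113 z [0.0183 0.0208]
```

View pics/end.png

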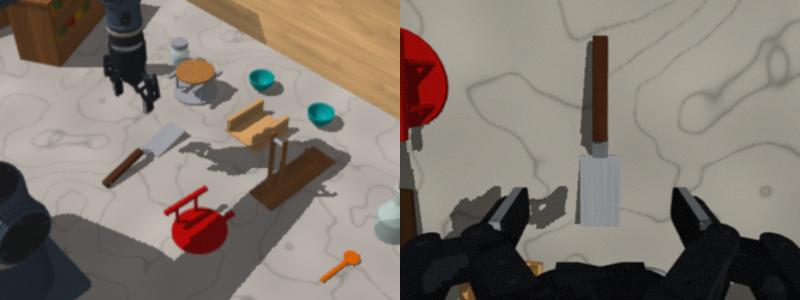

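The bread sits flat and centred on the steel stand at (195,72). The spatula lies alone on the bare counter at (145,155), tilted about 0.18 rad, the other things are untouched, and the gripper is clear. Handing in.

```bash
python3 -c "
from station import bot;print(bot.job_done())"
```

```text
the job is handed in; nothing more can be done
None
```

The job is handed in at about 24 s of the 67 s allowed: by my last camera measurements the crispbread lies flat on the steel stand within about 2 mm of its centre, and the spatula lies on the bare counter clear of everything; the judge's result was not shown.

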